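# Sort two beech blanks by length and take a moisture reading

### The arm

A 6-joint arm with a two-finger parallel gripper is mounted at the origin on the work surface. World frame = base frame: x ahead of the robot, y to its left, z up, the work surface at z = 0. Lengths are in m, angles in degrees, forces in N, time in s.
With the tool pointing down it reaches from about 0.3 to 0.875 m from the base axis. Payload 6.4 kg.
Tool frame: the origin (TCP) lies at the very end of the fingers, on their centre line; the grasp point (between the pads) lies 19 mm behind it (arm.grip_point_offset is the distance from the TCP to the grasp point, in m); z points along the fingers, y is the line along which they close (so a half turn about z gives the same grasp; the last joint's range is limited). The gripper opens to 85 mm and grips with 20 to 120 N. Pads are 22 mm wide; open, the fingers measure 114 mm over their backs; the gripper's body (76 mm by 85 mm) begins 54 mm behind the grasp point. The pads swing forward as they close: fully open they stand 13 mm farther back than shut.
Start: joints at [-80.289, 10.359, 92.074, -0, 77.567, -11.82], TCP at [0.211, -0.535, 0.231] pointing down, gripper open.
Joint ranges: [-171.53, 171.53], [-51.25, 118.39], [17.06, 147.69], [-65.23, 245.23], [0, 150.52], [-178.68, 178.68]. Speed limits (degrees/s): [147.25, 147.25, 172.46, 180, 180, 180].

### API

Orientations are given as [roll, pitch, yaw] about the fixed x, y, z axes, in that order (R = Rz(yaw) Ry(pitch) Rx(roll)).
In Python, from plant import arm, viewer, finish_job gives the robot as it stands.
- The arm moves only by the shell command python3 -m pendant 'ROWS'. ROWS is JSON, a list of rows, each an object with "linear": the shift along the tool's x, y, z as a fraction of full scale, a list of three; "rotation": the turn, a rotation vector about the tool's x, y, z as a fraction of full scale, a list of three; "grip": the opening, from 0 (shut) to 1 (fully open). A call has 1 to 8 rows; each row is the pose to reach, as a shift and turn from the pose commanded when the call began, along the tool's axes at that moment; what a row does not reach only later rows make up. Full scale, the value 1, is 100 mm for a shift and pi/2 rad for a turn. A row lasts 1/12 s, in which the tool goes at most 41.7 mm and 7.16 degrees, less where a joint would pass 70% of its speed; a pose out of reach is approached as far as the arm can. A call with a number of a shift or a turn outside -1 to 1 is refused whole. A call with a gripper value outside its range is refused whole. The fingers move at their own pace and stop on an object; the grip force is fixed at half the most. Time passes only in rows, so rows that repeat a pose let the fingers close. It gives the time, the measured TCP pose, the force, the opening and the grip force at its end, in the units of the state.
- arm.observe(): the state, without advancing time (a new reading comes with each control period).
- viewer.camera(name): name is "side" or "top"; returns a dict with "color" (420x560x3 uint8, blue, green, red), "z_map" (420x560 float32, m along the optical axis (not along the pixel's ray), 0 where there is no reading), "mtx" (3x3 intrinsics, pixels), "k1" (the pictures are not rectified: a ray, as slopes to the right and down, at radius r is drawn at 1 + k1 r^2 times it, then the intrinsics apply), "xyz" and "attitude" of the camera in the world. Camera axes: x right, y down, z forward; pixel columns grow to the right and rows downward; lengths in m; the calibration is good to about 2 mm. A picture is of the moment at which its call begins.
- finish_job(): hands the job in; it is judged then, once.
The state is a dict: "t": time; "joint_positions": joint angles; "qvel": joint speeds; "effort": joint torques, N m; "position": TCP position; "ee_rot": TCP orientation; "contact_force": force on the tool from outside, world axes, zero at the start; "torque": the same for the moment, N m; "opening": finger opening in m; "gripper_force": force on a finger pad.
Only numpy, scipy, OpenCV 4.12 (cv2) and the standard library are available. Lean on these libraries where they do the work, as an engineer would, in place of code of your own. Each camera call takes 0.05 s, during which the arm holds its last target. There are 200 camera calls.

### The job

First lay each of the two loose beech blanks flat in the empty part of the tray that holds blanks of its own length, side by side with the two screwed-down samples and ringed face up. Then lift the moisture meter out of its wooden stand and set its ball tip inside the pencilled ring on the longer loose blank, meter upright, pressing gently so that the sprung tip goes about halfway in. Finish while still holding the meter there; leave the other things on the bench alone.

Things in the scene. Friction and masses are not known exactly. Their poses are not given: they have to be found in the camera images.
- long_blank: loose beech blank of the longer kind, 140 mm (its x) x 30 mm (y) x 22 mm high, lying on the bench; origin at the centre of its underside, z up. A pencilled ring is drawn on its upper face, 40 mm from the middle towards its +x end
- short_blank: loose beech blank of the shorter kind, 95 mm (its x) x 30 mm (y) x 22 mm high, lying on the bench; origin at the centre of its underside, z up. A pencilled ring is drawn on its upper face, 17.5 mm from the middle towards its +x end
- long_mark (a point): centre of the pencilled ring (18 mm across, dot in the middle) on the upper face of the longer blank, 40 mm from its middle towards its +x end, 22 mm above its underside
- long_tray: grey tray fixed to the bench, 180 (x) x 160 mm (y), floor 6 mm thick, 5 mm wide rim 12 mm high; for the longer kind: two sample blanks, 140 x 30 x 22 mm, are screwed down along tray x with middles at tray y = +22 and +56 mm. The floor from y = -75 to +7 and x = -85 to +85 mm is free. Origin: centre of underside. The trays differ only in samples; either may be left or right
- short_tray: grey tray fixed to the bench, 180 (x) x 160 mm (y), floor 6 mm thick, 5 mm wide rim 12 mm high; for the shorter kind: two sample blanks, 95 x 30 x 22 mm, are screwed down along tray x with middles at tray y = +22 and +56 mm. The floor from y = -75 to +7 and x = -85 to +85 mm is free. Origin: centre of underside. The trays differ only in samples; either may be left or right
- stand: wooden block fixed to the bench, 70 x 70 mm, 70 mm high, with an upright 25 mm hole right through it in which the meter hangs; origin at the centre of its underside
- meter: moisture meter, 0.15 kg: black head 44 (its x) x 30 (y) x 70 mm high with flat sides, below it a steel neck 20 mm thick, 30 mm long, then the sprung tip, 20 mm long when free, with a 10 mm steel ball. Origin at the centre of the head's underside, z up; at the start that rests on the stand's top, 70 mm above the bench, so the head's top is at 140 mm
- meter_tip (a point): lowest point of the ball: on the meter's axis, 50 mm below the meter's origin when the tip is free, nearer by the amount it is pushed in
- plunger (a joint): how far the sprung tip is pushed into the meter (m): 0 free, 0.010 fully in against a hard stop; the spring needs 1 N to start and 0.4 N more for each mm (3 N halfway)
- hinge: loose steel butt hinge lying open, 72 x 58 mm, 7 mm high, beyond the left tray; bystander, leave alone; origin at centre of underside
- tape: loose yellow tape measure, 66 x 36 mm, 62 mm high, near the robot's base; bystander, leave alone; origin at centre of underside
- driver: loose screwdriver lying beyond the work; bystander, leave alone
- glue: loose yellow glue bottle, 56 mm across, 150 mm tall, beyond the work; bystander, leave alone; origin at centre of underside
- spray: loose steel spray can, 60 mm across, 190 mm tall; bystander, leave alone; origin at centre of underside
- oil: loose amber bottle, 68 mm across, 190 mm tall; bystander, leave alone; origin at centre of underside
- wedge: loose dark wood packing strip, 90 x 35 x 16 mm, without a ring; bystander, leave alone; origin at centre of underside
Mind the look-alikes: they are no part of the job. Of the things that look like the stand, take the one that is farthest from the robot's base at the start.

How it is judged:
By the outcome, as a careful person would: the job done as asked, in the order asked, and still so for the second after the job is handed in, while the arm keeps its last pose, push and grip.
It also fails if it takes over 64 s, if anything falls off the work surface, if the arm or the gripper's body presses on something with over 40 N, if the wrist force passes 120 N, or if a joint passes its speed limit or range.

## Working session

There is one attempt and no reset: what is moved stays moved. The work goes in short steps, Python scripts to look and compute and a shell command to move; the robot and the scene stay as the last step left them, time stands still between calls to the robot, and variables do not carry over. Pictures are saved under pics/ and viewed, at most 12 in all, crops included, and the job is handed in when it is done.

```bash
mkdir -p pics; ls; python3 - <<'E'
from plant import arm, viewer
import cv2, numpy as np
for n in ("top","side"):
    c=viewer.camera(n); cv2.imwrite(f"pics/{n}0.png",c["color"]); np.savez(f"{n}0.npz",**{k:np.asarray(v) for k,v in c.items()})
    print(n,c["mtx"],c["k1"],c["xyz"],c["attitude"])
print(arm.observe(), arm.grip_point_offset)
E
```

```text
pics
top [[442.25963123   0.         270.25957067]
 [  0.         442.25963123 210.7928148 ]
 [  0.           0.           1.        ]] 0.0006998073972599875 [ 0.46303511 -0.00735716  1.11172027] [-1.74408853e+02  2.85601253e-02 -9.00200066e+01]
side [[407.05954897   0.         288.32957409]
 [  0.         407.05954897 207.103389  ]
 [  0.           0.           1.        ]] -0.05228664853990264 [0.29116142 0.65742421 0.86463273] [-137.87317363   -0.28676105 -158.09205173]
{'t': 0.1, 'joint_positions': array([-8.02900765e+01,  1.03986843e+01,  9.21259512e+01, -3.41756707e-04,
        7.75672790e+01, -1.18184326e+01]), 'qvel': array([ 0.06231677, -0.12113693, -0.12704761,  0.10300741,  0.02345625,
       -0.02107507]), 'effort': array([-1.43707266e-04, -4.45882130e+01, -3.52239454e+01, -1.44479823e-04,
        4.18251730e-03, -1.11971147e-05]), 'position': array([ 0.21094765, -0.53437374,  0.23046375]), 'ee_rot': array([-1.79909966e+02, -1.84985291e-02,  2.15284154e+01]), 'contact_force': array([-0.36157943,  0.30929856, -0.71300054]), 'torque': array([0.00147575, 0.00060626, 0.01654103]), 'gripper_force': 0.0, 'opening': 0.08539998175242022} 0.0187
```

View pics/top0.png

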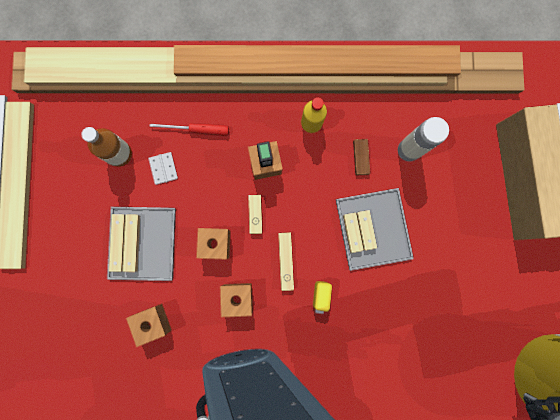

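View pics/side0.png

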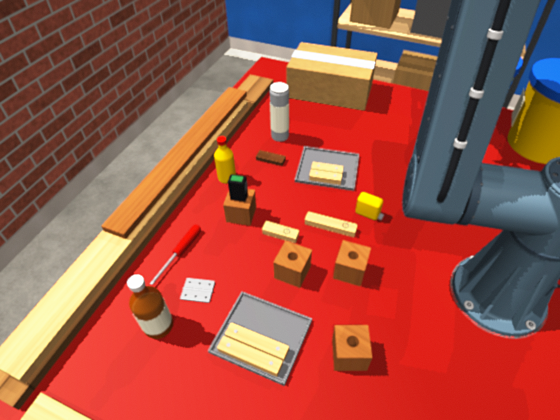

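Top view: long blank at (286,262) with its ring at (287,278), short blank at (255,214) with its ring at (256,221). The left tray (142,244) has long samples and the right tray (374,229) has short ones. Stand look-alikes are at (265,158), (213,243), (236,301) and (148,326). The one at (265,158) is farthest from the base and holds the meter, so it's the one meant. The wedge at (362,157) has no ring, so it is not a blank.

```bash
cat > h.py <<'E'
import numpy as np, cv2
from scipy.spatial.transform import Rotation as R
def world(c):
    h,w=c["z_map"].shape; u,v=np.meshgrid(np.arange(w),np.arange(h)); K=np.asarray(c["mtx"])
    p=cv2.undistortPoints(np.stack([u,v],-1).reshape(-1,1,2).astype(float),K,np.array([float(c["k1"]),0,0,0])).reshape(h,w,2)
    z=np.asarray(c["z_map"])[...,None]; P=np.concatenate([p*z,z],-1)
    return P@R.from_euler("xyz",c["attitude"],degrees=True).as_matrix().T+c["xyz"]
def rect(W,m,name):
    n,l,s,_=cv2.connectedComponentsWithStats(m.astype(np.uint8))
    m=l==1+np.argmax(s[1:,4]); X=W[m]
    (cx,cy),(a,b),t=cv2.minAreaRect((X[:,:2]*1000).astype(np.float32))
    if a<b: a,b,t=b,a,t+90
    print(name,f"c=({cx:.1f},{cy:.1f}) {a:.1f}x{b:.1f} ang={(t+90)%180-90:.2f} z={np.median(X[:,2])*1e3:.1f} mean={X[:,:2].mean(0)*1e3} n={m.sum()}")
def go(x,y,z,yaw,tilt=None):
    """print tool-frame fractions from the present pose to TCP (mm) pointing down with yaw (deg)"""
    from plant import arm
    s=arm.observe(); A=R.from_euler("xyz",s["ee_rot"],degrees=True); B=R.from_euler("xyz",[180,0,yaw],degrees=True)
    d=A.inv().apply(np.array([x,y,z])/1e3-s["position"])/.1; r=(A.inv()*B).as_rotvec()/(np.pi/2)
    print("lin",d.round(3),"rot",r.round(4),"at",(s["position"]*1e3).round(1),s["ee_rot"].round(2),"t",round(s["t"],2))
E
python3 - <<'E'
from h import *
for n in ("top","side"):
    c=dict(np.load(n+"0.npz")); W=world(c); Z=W[...,2]*1e3
    b,g,r=[c["color"][...,i].astype(int) for i in range(3)]
    beech=(g>120)&(r>140)
    print(n,"bench z",np.median(Z[(r>150)&(g<50)]))
    def win(u0,u1,v0,v1):
        m=np.zeros(Z.shape,bool); m[v0:v1,u0:u1]=1; return m
    wins={"top":dict(long=(270,300,226,298),short=(243,268,188,240),ltray=(100,182,200,288),stray=(328,420,182,276),lsam=(100,182,200,288),ssam=(328,420,182,276),stand=(240,290,130,185),meter=(245,285,130,175)),
     "side":dict(long=(298,362,206,242),short=(256,304,216,246),ltray=(200,320,285,385),stray=(288,365,140,192),lsam=(200,320,285,385),ssam=(288,365,140,192),stand=(215,262,170,226),meter=(222,255,170,205))}[n]
    for k,w in wins.items():
        lo,hi={"long":(14,30),"short":(14,30),"ltray":(3,40),"stray":(3,40),"lsam":(20,36),"ssam":(20,36),"stand":(62,78),"meter":(130,148)}[k]
        m=win(*w)&(Z>lo)&(Z<hi)
        if k in("long","short","lsam","ssam"): m&=beech
        rect(W,m,n+" "+k)
c=cv2.imread("pics/top0.png")
cv2.imwrite("pics/crop0.png",cv2.resize(c[125:305,200:310],None,fx=3.3,fy=3.3,interpolation=cv2.INTER_CUBIC))
E
```

```text
top bench z 0.2521911017059342
top long c=(447.2,-45.2) 138.9x29.6 ang=2.68 z=22.4 mean=[446.3795892  -45.20034496] n=694
top short c=(563.3,31.0) 92.7x29.7 ang=1.16 z=22.3 mean=[562.93679686  30.84757182] n=453
top ltray c=(492.7,315.8) 187.5x176.1 ang=-0.36 z=9.1 mean=[490.98627701 312.58084464] n=4632
top stray c=(527.1,-268.4) 188.3x172.0 ang=9.29 z=7.9 mean=[ 526.53904132 -265.00923041] n=4504
top lsam c=(491.8,337.4) 139.9x34.2 ang=-1.01 z=28.3 mean=[491.38902808 335.94392603] n=698
top ssam c=(523.2,-243.9) 94.6x30.7 ang=10.35 z=28.0 mean=[ 523.08769558 -243.53666025] n=492
top stand c=(693.3,5.6) 70.5x70.2 ang=11.29 z=70.4 mean=[688.21243483   5.36922516] n=546
top meter c=(692.4,5.8) 43.3x29.7 ang=11.87 z=140.3 mean=[691.89600837   5.69137139] n=262
side bench z 0.8924199997190074
side long c=(444.9,-44.4) 139.6x33.3 ang=2.58 z=21.8 mean=[444.45783624 -41.89871512] n=525
side short c=(561.3,32.5) 94.8x34.2 ang=1.09 z=21.7 mean=[560.85819614  33.9799692 ] n=363
side ltray c=(493.7,308.6) 189.3x174.3 ang=-0.87 z=9.7 mean=[486.87091145 319.99754241] n=5725
side stray c=(528.4,-268.7) 184.7x181.0 ang=10.43 z=8.4 mean=[ 522.96182286 -257.13768617] n=2117
side lsam c=(491.1,353.4) 141.5x64.9 ang=-1.08 z=28.2 mean=[489.03119    355.09958845] n=1913
side ssam c=(518.3,-225.9) 95.7x68.5 ang=11.25 z=27.9 mean=[ 517.81657374 -223.73309942] n=499
side stand c=(691.5,8.7) 73.5x71.8 ang=-77.52 z=69.9 mean=[683.84613545  19.97471043] n=348
side meter c=(690.9,8.5) 44.2x35.0 ang=10.33 z=139.9 mean=[688.79636969  10.59657759] n=185
```

View pics/crop0.png

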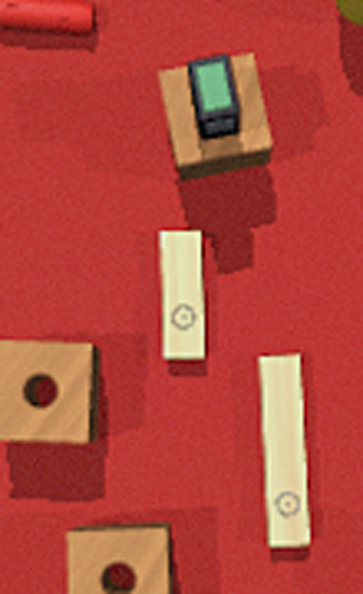

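The crop shows the meter in its far stand, with the short blank and the long blank below it. Both rings point towards the robot (crop (183,316) and (288,503)). I'll start with the long blank.

```bash
python3 -c "
from h import *
go(446,-45,120,2.6)"; python3 -m pendant '[{"linear":[0,0,0],"rotation":[0,0,0.105],"grip":0.7},{"linear":[0,0,0],"rotation":[0,0,0.21],"grip":0.7},{"linear":[0,0,0],"rotation":[0,0,0.21],"grip":0.7},{"linear":[0,0,0],"rotation":[0,0,0.21],"grip":0.7}]'; python3 -c "
from h import *
go(446,-45,120,2.6)"
```

```text
lin [ 3.982 -3.688  1.112] rot [-0.001  -0.      0.2103] at [ 210.9 -534.4  230.5] [-1.7991e+02 -2.0000e-02  2.1530e+01] t 0.1
t: 0.43
position: [0.211, -0.5346, 0.2308]
ee_rot: [-179.9, 0.0, 2.5]
contact_force: [1.3, -0.6, -0.6]
opening: 0.06
gripper_force: 0.0
lin [ 2.559 -4.789  1.112] rot [-0.0007  0.0001 -0.0014] at [ 211.  -534.6  230.8] [-1.7994e+02  1.0000e-02  2.4700e+00] t 0.43
```

```bash
for i in 1; do
python3 -m pendant '[{"linear":[0.512,-0.958,0.22],"rotation":[0,0,0],"grip":0.7},{"linear":[0.512,-0.958,0.22],"rotation":[0,0,0],"grip":0.7},{"linear":[0.512,-0.958,0.22],"rotation":[0,0,0],"grip":0.7},{"linear":[0.512,-0.958,0.22],"rotation":[0,0,0],"grip":0.7}]'; done; python3 -c "
from h import *
go(446,-45,120,2.6)"
python3 -m pendant '[{"linear":[0.512,-0.958,0.22],"rotation":[0,0,0],"grip":0.7},{"linear":[0.512,-0.958,0.22],"rotation":[0,0,0],"grip":0.7},{"linear":[0.512,-0.958,0.22],"rotation":[0,0,0],"grip":0.7},{"linear":[0.512,-0.958,0.22],"rotation":[0,0,0],"grip":0.7}]'|head -2; python3 -m pendant '[{"linear":[0.512,-0.958,0.22],"rotation":[0,0,0],"grip":0.7},{"linear":[0.512,-0.958,0.22],"rotation":[0,0,0],"grip":0.7},{"linear":[0.512,-0.958,0.22],"rotation":[0,0,0],"grip":0.7},{"linear":[0.512,-0.958,0.22],"rotation":[0,0,0],"grip":0.7}]'|head -2; python3 -c "
from h import *
go(446,-45,120,2.6)"
```

```text
t: 0.77
position: [0.2593, -0.4314, 0.2072]
ee_rot: [-179.7, 0.0, 3.0]
contact_force: [0.4, -0.5, 0.1]
opening: 0.0595
gripper_force: 0.0
lin [ 2.066 -3.756  0.893] rot [-0.0037  0.0001  0.0042] at [ 259.3 -431.4  207.2] [-1.7967e+02  1.0000e-02  2.9800e+00] t 0.77
t: 1.1
position: [0.3054, -0.3341, 0.1857]
t: 1.43
position: [0.3518, -0.2369, 0.164]
lin [ 1.04  -1.867  0.445] rot [-0.002   0.0006  0.004 ] at [ 351.8 -236.9  164. ] [-1.7982e+02  5.0000e-02  2.9600e+00] t 1.43
```

```bash
python3 -m pendant '[{"linear":[0.52,-0.93,0.22],"rotation":[0,0,0],"grip":0.7},{"linear":[0.52,-0.93,0.22],"rotation":[0,0,0],"grip":0.7},{"linear":[0.52,-0.93,0.22],"rotation":[0,0,0],"grip":0.7},{"linear":[0.52,-0.93,0.22],"rotation":[0,0,0],"grip":0.7}]'|head -2; python3 -m pendant '[{"linear":[0.52,-0.93,0.22],"rotation":[0,0,0],"grip":0.7},{"linear":[0.52,-0.93,0.22],"rotation":[0,0,0],"grip":0.7},{"linear":[0.52,-0.93,0.22],"rotation":[0,0,0],"grip":0.7},{"linear":[0.52,-0.93,0.22],"rotation":[0,0,0],"grip":0.7},{"linear":[0.52,-0.93,0.22],"rotation":[0,0,0],"grip":0.7},{"linear":[0.52,-0.93,0.22],"rotation":[0,0,0],"grip":0.7},{"linear":[0.52,-0.93,0.22],"rotation":[0,0,0],"grip":0.7}]'|head -2; python3 -c "
from h import *
go(446,-45,4,2.6)"
```

```text
t: 1.77
position: [0.3997, -0.1427, 0.1424]
t: 2.35
position: [0.4468, -0.0517, 0.1217]
lin [-0.006 -0.068  1.177] rot [ 0.0005 -0.0003 -0.0002] at [446.8 -51.7 121.7] [ 1.7996e+02 -3.0000e-02  2.5800e+00] t 2.35
```

```bash
python3 -m pendant '[{"linear":[0,-0.068,0.3],"rotation":[0,0,0],"grip":0.7},{"linear":[0,-0.068,0.6],"rotation":[0,0,0],"grip":0.7},{"linear":[0,-0.068,0.8],"rotation":[0,0,0],"grip":0.7},{"linear":[0,-0.068,0.9],"rotation":[0,0,0],"grip":0.7},{"linear":[0,-0.068,0.9],"rotation":[0,0,0],"grip":0.7}]'|head -2; python3 -m pendant '[{"linear":[0,0,0.14],"rotation":[0,0,0],"grip":0.7},{"linear":[0,0,0.23],"rotation":[0,0,0],"grip":0.7},{"linear":[0,0,0.27],"rotation":[0,0,0],"grip":0.7},{"linear":[0,0,0.27],"rotation":[0,0,0],"grip":0.7},{"linear":[0,0,0.27],"rotation":[0,0,0],"grip":0.7}]'; python3 -c "
from h import *
go(446,-45,4,2.6)"
```

```text
t: 2.77
position: [0.4446, -0.0439, 0.0296]
t: 3.18
position: [0.4467, -0.0436, 0.0048]
ee_rot: [180.0, -0.0, 2.6]
contact_force: [0.3, 0.0, 0.9]
opening: 0.0598
gripper_force: 0.0
lin [-0.007  0.013  0.008] rot [ 0.0001 -0.0003  0.0003] at [446.7 -43.6   4.8] [ 1.7999e+02 -2.0000e-02  2.6200e+00] t 3.18
```

```bash
python3 -m pendant '[{"linear":[0,0.013,0],"rotation":[0,0,0],"grip":0.3},{"linear":[0,0.013,0],"rotation":[0,0,0],"grip":0},{"linear":[0,0.013,0],"rotation":[0,0,0],"grip":0},{"linear":[0,0.013,0],"rotation":[0,0,0],"grip":0},{"linear":[0,0.013,0],"rotation":[0,0,0],"grip":0},{"linear":[0,0.013,0],"rotation":[0,0,0],"grip":0}]'; python3 -m pendant '[{"linear":[0,0,-0.2],"rotation":[0,0,0],"grip":0},{"linear":[0,0,-0.5],"rotation":[0,0,0],"grip":0},{"linear":[0,0,-0.8],"rotation":[0,0,0],"grip":0},{"linear":[0,0,-1],"rotation":[0,0,0],"grip":0},{"linear":[0,0,-1],"rotation":[0,0,0],"grip":0}]';  python3 -c "
from h import *
go(492,280,110,-1)"
```

```text
t: 3.68
position: [0.4472, -0.045, 0.0052]
ee_rot: [180.0, -0.1, 2.6]
contact_force: [-0.7, 0.7, 5.7]
opening: 0.0286
gripper_force: 59.9
t: 4.1
position: [0.4496, -0.0457, 0.1088]
ee_rot: [179.8, -0.4, 2.7]
contact_force: [-0.0, -0.2, -0.7]
opening: 0.0288
gripper_force: 59.4
lin [ 0.575 -3.234 -0.018] rot [ 0.002  -0.0051  0.0406] at [449.6 -45.7 108.8] [179.81  -0.45   2.65] t 4.1
```

```bash
python3 -m pendant '[{"linear":[0.05,-0.35,0],"rotation":[0,0,0.04],"grip":0},{"linear":[0.14,-0.75,0],"rotation":[0,0,0.04],"grip":0},{"linear":[0.19,-1,0],"rotation":[0,0,0.04],"grip":0}]'|head -2; python3 -m pendant '[{"linear":[0.05,-0.4,0],"rotation":[0,0,0],"grip":0},{"linear":[0.12,-0.8,0],"rotation":[0,0,0],"grip":0},{"linear":[0.19,-1,0],"rotation":[0,0,0],"grip":0}]'|head -2; python3 -m pendant '[{"linear":[0.05,-0.4,0],"rotation":[0,0,0],"grip":0},{"linear":[0.12,-0.8,0],"rotation":[0,0,0],"grip":0},{"linear":[0.19,-1,0],"rotation":[0,0,0],"grip":0},{"linear":[0.19,-1,0],"rotation":[0,0,0],"grip":0},{"linear":[0.19,-1,0],"rotation":[0,0,0],"grip":0},{"linear":[0.19,-1,0],"rotation":[0,0,0],"grip":0}]'; python3 - <<'E'
from h import *
from plant import viewer
go(492,280,11.5,-1)
c=viewer.camera("top"); cv2.imwrite("pics/t1.png",cv2.resize(c["color"][170:320,80:300],None,fx=3,fy=3))
E
```

```text
t: 4.35
position: [0.4605, 0.0582, 0.104]
t: 4.6
position: [0.4806, 0.1594, 0.1036]
t: 5.1
position: [0.5013, 0.2549, 0.1033]
ee_rot: [179.9, 0.1, -0.9]
contact_force: [0.1, -0.0, -1.9]
opening: 0.0287
gripper_force: 59.7
lin [-0.095 -0.25   0.918] rot [0.0006 0.0012 0.0006] at [501.3 254.9 103.3] [ 1.7995e+02  1.1000e-01 -9.4000e-01] t 5.1
```

View pics/t1.png

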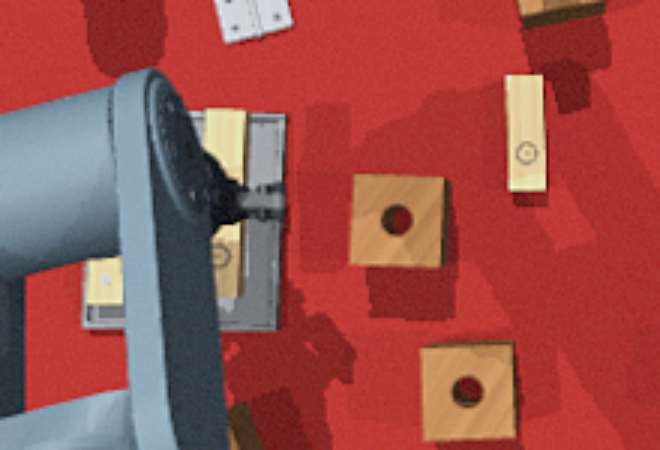

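The crop shows the long blank held level over the tray, with its ring at crop (218,255) on the robot side. The short blank hasn't moved. Next I lower the long blank.

```bash
python3 -m pendant '[{"linear":[-0.095,-0.25,0.2],"rotation":[0,0,0],"grip":0},{"linear":[-0.095,-0.25,0.4],"rotation":[0,0,0],"grip":0},{"linear":[-0.095,-0.25,0.6],"rotation":[0,0,0],"grip":0},{"linear":[-0.095,-0.25,0.7],"rotation":[0,0,0],"grip":0},{"linear":[-0.095,-0.25,0.7],"rotation":[0,0,0],"grip":0},{"linear":[-0.095,-0.25,0.7],"rotation":[0,0,0],"grip":0}]'; python3 -c "
from h import *
go(492,280,11.5,-1)"
```

```text
t: 5.65
position: [0.4929, 0.2796, 0.0341]
ee_rot: [180.0, 0.1, -1.0]
contact_force: [1.1, 0.9, -0.6]
opening: 0.0285
gripper_force: 59.7
lin [-0.009 -0.004  0.226] rot [ 0.0003  0.0007 -0.0005] at [492.9 279.6  34.1] [ 1.7997e+02  7.0000e-02 -1.0500e+00] t 5.65
```

```bash
python3 -m pendant '[{"linear":[0,0,0.1],"rotation":[0,0,0],"grip":0},{"linear":[0,0,0.17],"rotation":[0,0,0],"grip":0},{"linear":[0,0,0.2],"rotation":[0,0,0],"grip":0},{"linear":[0,0,0.22],"rotation":[0,0,0],"grip":0},{"linear":[0,0,0.225],"rotation":[0,0,0],"grip":0},{"linear":[0,0,0.225],"rotation":[0,0,0],"grip":0}]'; python3 -c "
from h import *
go(492,280,11.5,-1)"
```

```text
t: 6.15
position: [0.4931, 0.2806, 0.0117]
ee_rot: [180.0, 0.0, -1.0]
contact_force: [-0.3, 0.2, -0.7]
opening: 0.029
gripper_force: 59.7
lin [-0.01   0.006  0.002] rot [0.     0.0001 0.0004] at [493.1 280.6  11.7] [ 1.8e+02  1.0e-02 -9.7e-01] t 6.15
```

```bash
python3 -m pendant '[{"linear":[0,0,0.006],"rotation":[0,0,0],"grip":0},{"linear":[0,0,0.006],"rotation":[0,0,0],"grip":0.5},{"linear":[0,0,0.006],"rotation":[0,0,0],"grip":0.5},{"linear":[0,0,0.006],"rotation":[0,0,0],"grip":0.5},{"linear":[0,0,0.006],"rotation":[0,0,0],"grip":0.5}]'; python3 -m pendant '[{"linear":[0,0,-0.1],"rotation":[0,0,0],"grip":0.5},{"linear":[0,0,-0.3],"rotation":[0,0,0],"grip":0.5},{"linear":[0,0,-0.6],"rotation":[0,0,0],"grip":0.5},{"linear":[0,0,-1],"rotation":[0,0,0],"grip":0.7},{"linear":[0,0,-1],"rotation":[0,0,0],"grip":0.7}]'; python3 -c "
from h import *
go(562,31.7,110,1.1)"
```

```text
t: 6.57
position: [0.4932, 0.2807, 0.0114]
ee_rot: [-180.0, -0.0, -1.0]
contact_force: [0.3, 0.3, -0.4]
opening: 0.0424
gripper_force: 0.0
t: 6.98
position: [0.498, 0.2823, 0.1198]
ee_rot: [-179.8, -0.7, -1.0]
contact_force: [2.3, 0.8, 0.9]
opening: 0.0598
gripper_force: 0.0
lin [0.681 2.496 0.096] rot [-0.0025 -0.0079 -0.0228] at [498.  282.3 119.8] [-179.76   -0.7    -0.95] t 6.98
```

```bash
python3 -m pendant '[{"linear":[0.1,0.35,0],"rotation":[0,0,-0.023],"grip":0.7},{"linear":[0.2,0.75,0],"rotation":[0,0,-0.023],"grip":0.7},{"linear":[0.28,1,0],"rotation":[0,0,-0.023],"grip":0.7}]'|head -2; python3 -m pendant '[{"linear":[0.1,0.4,0],"rotation":[0,0,0],"grip":0.7},{"linear":[0.2,0.8,0],"rotation":[0,0,0],"grip":0.7},{"linear":[0.28,1,0],"rotation":[0,0,0],"grip":0.7},{"linear":[0.28,1,0],"rotation":[0,0,0],"grip":0.7},{"linear":[0.28,1,0],"rotation":[0,0,0],"grip":0.7},{"linear":[0.28,1,0],"rotation":[0,0,0],"grip":0.7}]'; python3 - <<'E'
from h import *
from plant import viewer
go(562,31.7,4.5,1.1)
c=viewer.camera("top"); cv2.imwrite("pics/t2.png",c["color"]); W=world(c); Z=W[...,2]*1e3
b,g,r=[c["color"][...,i].astype(int) for i in range(3)]
m=(g>120)&(r>140)&(Z>23)&(Z<34); m[:,:128]=0; m[:,182:]=0; m[:200]=0; m[288:]=0
rect(W,m,"long placed")
E
```

```text
t: 7.23
position: [0.5201, 0.1782, 0.1125]
t: 7.73
position: [0.5491, 0.0811, 0.1115]
ee_rot: [-180.0, -0.0, 1.1]
contact_force: [0.2, -0.2, 0.1]
opening: 0.0596
gripper_force: 0.0
lin [0.119 0.497 1.07 ] rot [-0.0003 -0.0001 -0.0002] at [549.1  81.1 111.5] [-1.7997e+02 -1.0000e-02  1.0800e+00] t 7.73
long placed c=(494.2,280.5) 139.4x30.7 ang=-0.57 z=28.4 mean=[500.9224991  282.49416698] n=568
```

View pics/t2.png

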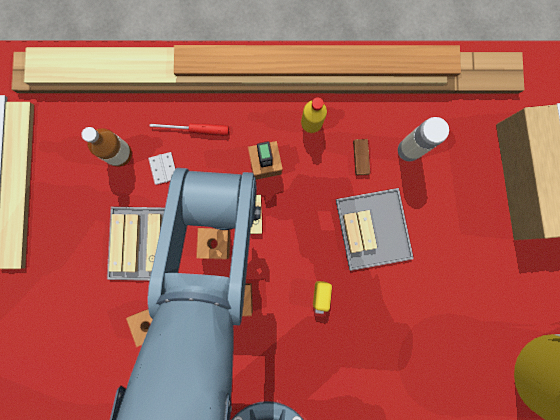

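The long blank lies flat in the left tray (px (152,240), z 28 mm), parallel to the samples with its ring up. Next is the short blank.

```bash
python3 -m pendant '[{"linear":[0.12,0.3,0],"rotation":[0,0,0],"grip":0.7},{"linear":[0.12,0.5,0.2],"rotation":[0,0,0],"grip":0.7},{"linear":[0.12,0.5,0.5],"rotation":[0,0,0],"grip":0.7},{"linear":[0.12,0.5,0.75],"rotation":[0,0,0],"grip":0.7},{"linear":[0.12,0.5,0.75],"rotation":[0,0,0],"grip":0.7},{"linear":[0.12,0.5,0.75],"rotation":[0,0,0],"grip":0.7}]'; python3 -c "
from h import *
go(562,31.7,4.5,1.1)"
```

```text
t: 8.28
position: [0.5606, 0.0324, 0.0351]
ee_rot: [-180.0, 0.2, 1.2]
contact_force: [0.2, -0.3, -0.2]
opening: 0.0596
gripper_force: 0.0
lin [0.015 0.008 0.306] rot [-0.0005  0.0024  0.0011] at [560.6  32.4  35.1] [-179.95    0.22    1.2 ] t 8.28
```

```bash
python3 -m pendant '[{"linear":[0,0,0.15],"rotation":[0,0,0],"grip":0.7},{"linear":[0,0,0.25],"rotation":[0,0,0],"grip":0.7},{"linear":[0,0,0.3],"rotation":[0,0,0],"grip":0.7},{"linear":[0,0,0.3],"rotation":[0,0,0],"grip":0.7},{"linear":[0,0,0.3],"rotation":[0,0,0],"grip":0.3},{"linear":[0,0,0.3],"rotation":[0,0,0],"grip":0},{"linear":[0,0,0.3],"rotation":[0,0,0],"grip":0},{"linear":[0,0,0.3],"rotation":[0,0,0],"grip":0}]';python3 -m pendant '[{"linear":[0,0,0],"rotation":[0,0,0],"grip":0},{"linear":[0,0,0],"rotation":[0,0,0],"grip":0}]';  python3 -m pendant '[{"linear":[0,0,-0.2],"rotation":[0,0,0],"grip":0},{"linear":[0,0,-0.5],"rotation":[0,0,0],"grip":0},{"linear":[0,0,-0.8],"rotation":[0,0,0],"grip":0},{"linear":[0,0,-1],"rotation":[0,0,0],"grip":0},{"linear":[0,0,-1],"rotation":[0,0,0],"grip":0}]';  python3 -c "
from h import *
go(533,-299.5,105,10.4)"
```

```text
t: 8.95
position: [0.5633, 0.0308, 0.0074]
ee_rot: [180.0, -0.1, 1.1]
contact_force: [-1.1, -0.4, 5.3]
opening: 0.0285
gripper_force: 60.3
t: 9.12
position: [0.5633, 0.0308, 0.0074]
ee_rot: [180.0, -0.1, 1.1]
contact_force: [-0.4, 0.2, 6.4]
opening: 0.0285
gripper_force: 60.4
t: 9.53
position: [0.5656, 0.0305, 0.1114]
ee_rot: [179.9, -0.5, 1.1]
contact_force: [1.0, -1.1, -0.0]
opening: 0.0285
gripper_force: 59.7
lin [-0.39   3.293  0.065] rot [ 0.0014 -0.0053 -0.1033] at [565.6  30.5 111.4] [179.92  -0.49   1.11] t 9.53
```

```bash
python3 -m pendant '[{"linear":[-0.05,0.35,0],"rotation":[0,0,-0.05],"grip":0},{"linear":[-0.1,0.75,0],"rotation":[0,0,-0.1],"grip":0},{"linear":[-0.12,1,0],"rotation":[0,0,-0.1],"grip":0},{"linear":[-0.12,1,0],"rotation":[0,0,-0.1],"grip":0}]'|head -2; python3 -c "
from h import *
go(533,-299.5,105,10.4)"; python3 -m pendant '[{"linear":[0.02,0.4,0],"rotation":[0,0,0],"grip":0},{"linear":[0.04,0.8,0],"rotation":[0,0,0],"grip":0},{"linear":[0.06,1,0],"rotation":[0,0,0],"grip":0}]'|head -2; python3 -m pendant '[{"linear":[0.02,0.4,0],"rotation":[0,0,0],"grip":0},{"linear":[0.04,0.8,0],"rotation":[0,0,0],"grip":0},{"linear":[0.06,1,0],"rotation":[0,0,0],"grip":0},{"linear":[0.06,1,0],"rotation":[0,0,0],"grip":0},{"linear":[0.06,1,0],"rotation":[0,0,0],"grip":0},{"linear":[0.06,1,0],"rotation":[0,0,0],"grip":0}]'; python3 - <<'E'
from h import *
go(533,-299.5,13.5,10.4)
E
```

```text
t: 9.87
position: [0.5517, -0.0736, 0.1056]
lin [-0.572  2.194  0.01 ] rot [ 0.0009  0.0004 -0.0057] at [551.7 -73.6 105.6] [1.7992e+02 4.0000e-02 9.8900e+00] t 9.87
t: 10.12
position: [0.576, -0.1699, 0.1057]
t: 10.62
position: [0.5983, -0.2627, 0.1049]
ee_rot: [-179.9, 0.1, 10.1]
contact_force: [0.1, -0.3, 0.1]
opening: 0.0285
gripper_force: 59.7
lin [-0.707  0.25   0.915] rot [-0.0014  0.001  -0.0033] at [ 598.3 -262.7  104.9] [-1.7988e+02  9.0000e-02  1.0100e+01] t 10.62
```

```bash
python3 -m pendant '[{"linear":[-0.35,0.12,0],"rotation":[0,0,-0.003],"grip":0},{"linear":[-0.7,0.25,0.1],"rotation":[0,0,-0.003],"grip":0},{"linear":[-0.707,0.25,0.4],"rotation":[0,0,-0.003],"grip":0},{"linear":[-0.707,0.25,0.65],"rotation":[0,0,-0.003],"grip":0},{"linear":[-0.707,0.25,0.65],"rotation":[0,0,-0.003],"grip":0},{"linear":[-0.707,0.25,0.65],"rotation":[0,0,-0.003],"grip":0},{"linear":[-0.707,0.25,0.65],"rotation":[0,0,-0.003],"grip":0}]'; python3 - <<'E'
from h import *
from plant import viewer
go(533,-299.5,13.5,10.4)
c=viewer.camera("top"); cv2.imwrite("pics/t3.png",cv2.resize(c["color"][165:295,300:440],None,fx=4,fy=4))
E
```

```text
t: 11.2
position: [0.5348, -0.3004, 0.0423]
ee_rot: [180.0, -0.0, 10.5]
contact_force: [-0.3, -0.6, -0.5]
opening: 0.0284
gripper_force: 59.7
lin [-0.016 -0.012  0.288] rot [ 0.0004 -0.0005  0.0006] at [ 534.8 -300.4   42.3] [ 1.7996e+02 -4.0000e-02  1.0460e+01] t 11.2
```

View pics/t3.png

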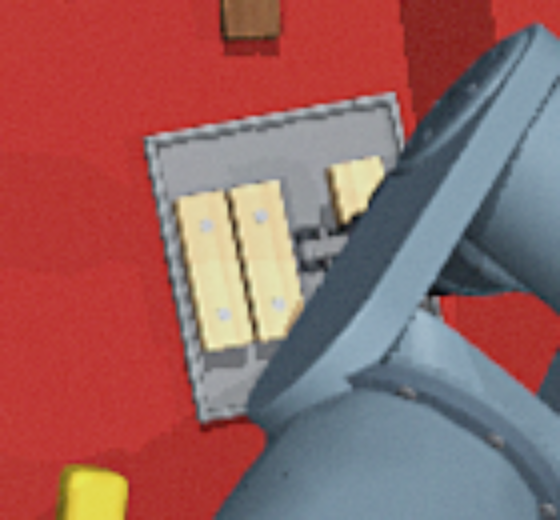

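The short blank is held just above the free half (crop (355,190)), parallel to the samples. The left finger (crop (315,245)) clears the nearer sample. I lower it and release.

```bash
python3 -m pendant '[{"linear":[-0.01,0,0.12],"rotation":[0,0,0],"grip":0},{"linear":[-0.01,0,0.2],"rotation":[0,0,0],"grip":0},{"linear":[-0.01,0,0.25],"rotation":[0,0,0],"grip":0},{"linear":[-0.01,0,0.28],"rotation":[0,0,0],"grip":0},{"linear":[-0.01,0,0.285],"rotation":[0,0,0],"grip":0},{"linear":[-0.01,0,0.285],"rotation":[0,0,0],"grip":0}]'; python3 -c "
from h import *
go(533,-299.5,13.5,10.4)"
```

```text
t: 11.75
position: [0.5324, -0.3007, 0.0134]
ee_rot: [-179.9, 0.1, 10.4]
contact_force: [-5.9, 3.3, 11.2]
opening: 0.0286
gripper_force: 61.0
lin [ 0.008 -0.011 -0.001] rot [-0.001   0.0009 -0.0001] at [ 532.4 -300.7   13.4] [-1.7991e+02  8.0000e-02  1.0390e+01] t 11.75
```

```bash
python3 -m pendant '[{"linear":[0,0,0],"rotation":[0,0,0],"grip":0.5},{"linear":[0,0,0],"rotation":[0,0,0],"grip":0.5},{"linear":[0,0,0],"rotation":[0,0,0],"grip":0.5},{"linear":[0,0,0],"rotation":[0,0,0],"grip":0.5}]'; python3 -m pendant '[{"linear":[0,0,-0.1],"rotation":[0,0,0],"grip":0.5},{"linear":[0,0,-0.3],"rotation":[0,0,0],"grip":0.5},{"linear":[0,0,-0.6],"rotation":[0,0,0],"grip":0.5},{"linear":[0,0,-1],"rotation":[0,0,0],"grip":0.7},{"linear":[0,0,-1],"rotation":[0,0,0],"grip":0.7}]'; python3 -c "
from h import *
go(691.7,6.5,170,11.3)"
```

```text
t: 12.08
position: [0.5328, -0.3013, 0.0124]
ee_rot: [-180.0, 0.0, 10.4]
contact_force: [-0.5, 0.4, 0.6]
opening: 0.0427
gripper_force: 0.0
t: 12.5
position: [0.537, -0.3046, 0.1217]
ee_rot: [179.4, -0.5, 10.4]
contact_force: [2.9, -0.8, 1.2]
opening: 0.0599
gripper_force: 0.0
lin [ 2.087 -2.776 -0.494] rot [ 0.0066 -0.0053 -0.0102] at [ 537.  -304.6  121.7] [179.41  -0.48  10.39] t 12.5
```

```bash
python3 -m pendant '[{"linear":[0.1,-0.2,-0.3],"rotation":[0,0,-0.01],"grip":0.7},{"linear":[0.35,-0.5,-0.45],"rotation":[0,0,-0.01],"grip":0.7},{"linear":[0.6,-0.8,-0.6],"rotation":[0,0,-0.01],"grip":0.7},{"linear":[0.7,-0.93,-0.6],"rotation":[0,0,-0.01],"grip":0.7}]'|head -2; python3 -m pendant '[{"linear":[0.25,-0.33,0],"rotation":[0,0,0],"grip":0.7},{"linear":[0.5,-0.66,0],"rotation":[0,0,0],"grip":0.7},{"linear":[0.7,-0.93,0],"rotation":[0,0,0],"grip":0.7},{"linear":[0.7,-0.93,0],"rotation":[0,0,0],"grip":0.7}]'|head -2; python3 - <<'E'
from h import *
from plant import viewer
go(691.7,6.5,170,11.3)
c=viewer.camera("top"); W=world(c); Z=W[...,2]*1e3
b,g,r=[c["color"][...,i].astype(int) for i in range(3)]
B=(g>120)&(r>140)&(Z>23)&(Z<34)
for n,u0,u1,v0,v1 in (("long",130,182,200,288),("short",366,420,182,276)):
    m=B.copy(); m[:,:u0]=0; m[:,u1:]=0; m[:v0]=0; m[v1:]=0; rect(W,m,n)
m=(Z>130)&(Z<150); m[:130]=0; m[175:]=0; m[:,:245]=0; m[:,285:]=0; rect(W,m,"meter")
cv2.imwrite("pics/t4.png",c["color"])
E
```

```text
t: 12.83
position: [0.5886, -0.1948, 0.1777]
t: 13.17
position: [0.6375, -0.0863, 0.1736]
lin [ 0.717 -0.8    0.038] rot [-0.0009 -0.0015  0.0032] at [637.5 -86.3 173.6] [-1.7992e+02 -1.4000e-01  1.1580e+01] t 13.17
long c=(494.1,280.2) 139.4x30.2 ang=-1.13 z=28.3 mean=[492.81956118 280.59848286] n=686
short c=(532.4,-300.6) 94.6x30.8 ang=11.32 z=28.3 mean=[ 532.96929257 -299.56650918] n=477
meter c=(692.6,5.8) 44.3x29.6 ang=11.18 z=140.5 mean=[692.37503295   6.3643581 ] n=252
```

View pics/t4.png

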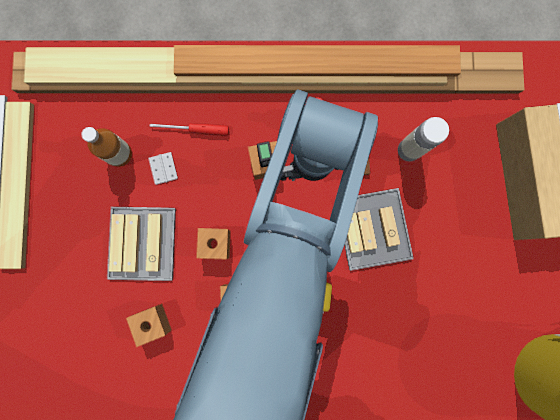

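Both blanks lie flat and ringed face up beside their samples: long at (152,243), short at (390,227). The meter is still in its stand at (264,153). Next I reach for the meter.

```bash
python3 -m pendant '[{"linear":[0.25,-0.3,0],"rotation":[0,0,0.003],"grip":0.7},{"linear":[0.5,-0.55,0],"rotation":[0,0,0.003],"grip":0.7},{"linear":[0.722,-0.795,0],"rotation":[0,0,0.003],"grip":0.7},{"linear":[0.722,-0.795,0],"rotation":[0,0,0.003],"grip":0.7},{"linear":[0.722,-0.795,0],"rotation":[0,0,0.003],"grip":0.7},{"linear":[0.722,-0.795,0],"rotation":[0,0,0.003],"grip":0.7}]'|head -3; python3 -c "
from h import *
go(692.3,6,86,11.3)"
```

```text
t: 13.72
position: [0.6904, -0.0014, 0.1727]
ee_rot: [180.0, 0.0, 11.0]
lin [ 0.033 -0.069  0.866] rot [ 0.0003  0.0004 -0.0036] at [690.4  -1.4 172.7] [1.7997e+02 4.0000e-02 1.0980e+01] t 13.72
```

```bash
python3 -m pendant '[{"linear":[0.033,-0.069,0.1],"rotation":[0,0,-0.003],"grip":0.7},{"linear":[0.033,-0.069,0.2],"rotation":[0,0,-0.003],"grip":0.7},{"linear":[0.033,-0.069,0.2],"rotation":[0,0,-0.003],"grip":0.7},{"linear":[0.033,-0.069,0.4],"rotation":[0,0,-0.003],"grip":0.7},{"linear":[0.033,-0.069,0.65],"rotation":[0,0,-0.003],"grip":0.7},{"linear":[0.033,-0.069,0.86],"rotation":[0,0,-0.003],"grip":0.7},{"linear":[0.033,-0.069,0.86],"rotation":[0,0,-0.003],"grip":0.7},{"linear":[0.033,-0.069,0.86],"rotation":[0,0,-0.003],"grip":0.7}]'; python3 -c "
from h import *
go(692.3,6,86,11.3)"
```

```text
t: 14.38
position: [0.691, 0.0069, 0.0849]
ee_rot: [-179.9, 0.2, 11.2]
contact_force: [0.5, -0.3, 0.2]
opening: 0.0598
gripper_force: 0.0
lin [ 0.011  0.011 -0.011] rot [-0.0009  0.0025 -0.0007] at [691.    6.9  84.9] [-179.92    0.23   11.24] t 14.38
```

```bash
python3 -m pendant '[{"linear":[0.01,0.01,0],"rotation":[0,0,0],"grip":0.5},{"linear":[0.01,0.01,0],"rotation":[0,0,0],"grip":0.4},{"linear":[0.01,0.01,0],"rotation":[0,0,0],"grip":0.2},{"linear":[0.01,0.01,0],"rotation":[0,0,0],"grip":0},{"linear":[0.01,0.01,0],"rotation":[0,0,0],"grip":0},{"linear":[0.01,0.01,0],"rotation":[0,0,0],"grip":0},{"linear":[0.01,0.01,0],"rotation":[0,0,0],"grip":0}]'; python3 -c "
from h import *
go(692.3,6,190,11.3)"
```

```text
t: 14.97
position: [0.6953, 0.0061, 0.0891]
ee_rot: [179.9, -0.2, 11.3]
contact_force: [1.0, -1.3, 6.3]
opening: 0.0292
gripper_force: 59.8
lin [-0.026 -0.004 -1.01 ] rot [ 0.0009 -0.0023 -0.0003] at [695.3   6.1  89.1] [179.92  -0.21  11.27] t 14.97
```

```bash
python3 -m pendant '[{"linear":[0,0,-0.1],"rotation":[0,0,0],"grip":0},{"linear":[0,0,-0.3],"rotation":[0,0,0],"grip":0},{"linear":[0,0,-0.5],"rotation":[0,0,0],"grip":0},{"linear":[0,0,-0.75],"rotation":[0,0,0],"grip":0},{"linear":[0,0,-1],"rotation":[0,0,0],"grip":0},{"linear":[0,0,-1],"rotation":[0,0,0],"grip":0},{"linear":[0,0,-1],"rotation":[0,0,0],"grip":0},{"linear":[0,0,-1],"rotation":[0,0,0],"grip":0}]'; python3 - <<'E'
from h import *
from plant import viewer
for n in ("top","side"):
    c=viewer.camera(n); W=world(c); np.savez(f"{n}5.npz",**{k:np.asarray(v) for k,v in c.items()})
    cv2.imwrite(f"pics/{n}5.png",c["color"])
c=dict(np.load("top5.npz"));W=world(c);Z=W[...,2]*1e3; g=c["color"].min(-1)
m=np.zeros(Z.shape,np.uint8)
L=cv2.GaussianBlur(c["color"].astype(np.float32).mean(-1),(0,0),1)
B=(c["color"][...,1]>120)&(Z>23)&(Z<34); B[:,:130]=0;B[:,182:]=0;B[:200]=0;B[288:]=0; rect(W,B,"long")
# ring: mean position of darker pixels on the blank top, interior
a=np.deg2rad(-1.1); d=W[...,:2]*1e3-[494.1,280.3]; X=d@[np.cos(a),np.sin(a)]; Y=d@[-np.sin(a),np.cos(a)]
I=(np.abs(Y)<12)&(np.abs(X+40)<16)&(Z>20)&(Z<36); w=np.clip(np.median(L[I])-L[I]-4,0,None)
print("ring",(W[I][:,:2]*w[:,None]).sum(0)/w.sum()*1e3,"expected",494.1-40*np.cos(a),280.3-40*np.sin(a))
go(454.1,281,190,11.3)
E
```

```text
t: 15.63
position: [0.6931, 0.0066, 0.1859]
ee_rot: [-180.0, 0.1, 11.3]
contact_force: [0.1, -0.3, -2.1]
opening: 0.0294
gripper_force: 60.9
long c=(494.2,280.4) 139.5x30.1 ang=-0.62 z=28.3 mean=[492.85937003 280.59428766] n=689
ring [453.41358507 278.53818335] expected 454.1073715151343 281.0678976959876
lin [-1.802 -3.157 -0.044] rot [-0.0008  0.0022 -0.0003] at [692.5   6.6 184.5] [-179.93    0.19   11.27] t 15.73
```

View pics/side5.png

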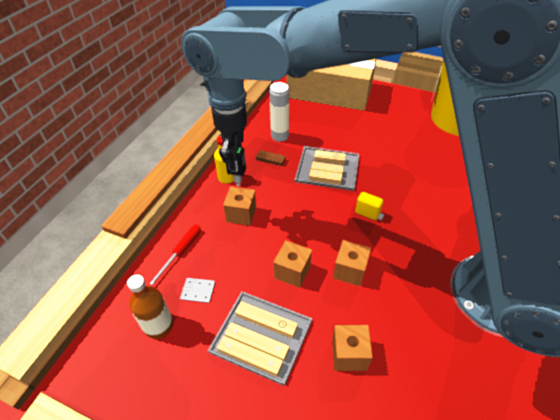

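The side view shows the meter gripped upright, clear of its empty stand (238,205), with the ball tip at (238,182). The ring on the long blank is visible at (283,324). I carry the meter over.

```bash
python3 -m pendant '[{"linear":[-0.15,-0.25,0],"rotation":[0,0,0],"grip":0},{"linear":[-0.35,-0.6,0],"rotation":[0,0,0],"grip":0},{"linear":[-0.54,-0.95,0],"rotation":[0,0,0],"grip":0}]'|head -2; python3 -m pendant '[{"linear":[-0.18,-0.32,0],"rotation":[0,0,0],"grip":0},{"linear":[-0.36,-0.63,0],"rotation":[0,0,0],"grip":0},{"linear":[-0.54,-0.95,0],"rotation":[0,0,0],"grip":0}]'|head -2; python3 -m pendant '[{"linear":[-0.18,-0.32,0],"rotation":[0,0,0],"grip":0},{"linear":[-0.36,-0.63,0],"rotation":[0,0,0],"grip":0},{"linear":[-0.5,-0.9,0],"rotation":[0,0,0],"grip":0},{"linear":[-0.54,-0.95,0],"rotation":[0,0,0],"grip":0},{"linear":[-0.54,-0.95,0],"rotation":[0,0,0],"grip":0},{"linear":[-0.54,-0.95,0],"rotation":[0,0,0],"grip":0}]'; python3 -c "
from h import *
go(454,280.5,150,11.3)"
```

```text
t: 15.98
position: [0.6205, 0.089, 0.1844]
t: 16.23
position: [0.5484, 0.1725, 0.185]
t: 16.73
position: [0.4789, 0.254, 0.1859]
ee_rot: [180.0, 0.1, 11.3]
contact_force: [1.5, -0.3, -1.7]
opening: 0.0294
gripper_force: 60.9
lin [-0.192 -0.309  0.359] rot [0.0004 0.0007 0.0004] at [478.9 254.  185.9] [1.7997e+02 7.0000e-02 1.1330e+01] t 16.73
```

```bash
python3 -m pendant '[{"linear":[-0.1,-0.15,0.1],"rotation":[0,0,0],"grip":0},{"linear":[-0.19,-0.3,0.25],"rotation":[0,0,0],"grip":0},{"linear":[-0.192,-0.309,0.36],"rotation":[0,0,0],"grip":0},{"linear":[-0.192,-0.309,0.36],"rotation":[0,0,0],"grip":0},{"linear":[-0.192,-0.309,0.36],"rotation":[0,0,0],"grip":0},{"linear":[-0.192,-0.309,0.36],"rotation":[0,0,0],"grip":0}]'; python3 - <<'E'
from h import *
from plant import viewer
c=viewer.camera("side"); W=world(c); np.savez("side6.npz",**{k:np.asarray(v) for k,v in c.items()})
go(454,280.5,95,11.3)
P=W*1e3
m=(np.abs(P[...,0]-454)<40)&(np.abs(P[...,1]-283)<40)&(P[...,2]>45)&(P[...,2]<400)
v,u=np.nonzero(m); print(u.min(),u.max(),v.min(),v.max())
for row in range(v.max(),v.max()-45,-2):
    k=np.nonzero(m[row])[0]; q=P[row,k]; print(row,k.min(),k.max(),q.mean(0).round(1))
cv2.imwrite("pics/side6.png",cv2.resize(c["color"][170:390,190:400],None,fx=2.7,fy=2.7,interpolation=cv2.INTER_CUBIC))
E
```

```text
t: 17.23
position: [0.4558, 0.2799, 0.1511]
ee_rot: [180.0, -0.0, 11.2]
contact_force: [-0.4, -0.2, -1.7]
opening: 0.0295
gripper_force: 60.9
lin [-0.018 -0.008  0.564] rot [ 0.0001 -0.0009 -0.0012] at [455.8 280.1 151.4] [ 1.7999e+02 -8.0000e-02  1.1190e+01] t 17.28
256 305 227 312
312 281 283 [451.3 284.4  89.1]
310 280 284 [449.8 287.7 104.8]
308 278 286 [450.1 286.8 111.4]
306 278 291 [443.9 288.6 127.3]
304 274 292 [443.7 296.4 148.7]
302 271 292 [443.8 295.1 154.5]
300 283 292 [434.4 295.9 169.8]
298 283 293 [434.8 292.3 171.3]
296 283 293 [434.5 293.2 180.6]
294 283 293 [434.9 293.4 188.1]
292 283 293 [434.9 292.5 194. ]
290 271 293 [441.4 295.  201. ]
288 270 294 [441.7 295.3 208.4]
286 269 294 [444.1 295.4 214.1]
284 270 294 [442.2 302.8 233.5]
282 270 294 [441.8 303.5 241.6]
280 270 294 [442.3 302.2 245.9]
278 270 294 [442.7 301.  250.4]
276 269 292 [444.3 304.3 260.8]
274 269 290 [443. 312. 279.]
272 268 293 [440.5 313.4 288.5]
270 266 295 [440.8 312.7 293.3]
268 264 297 [441.2 311.5 297.4]
```

View pics/side6.png

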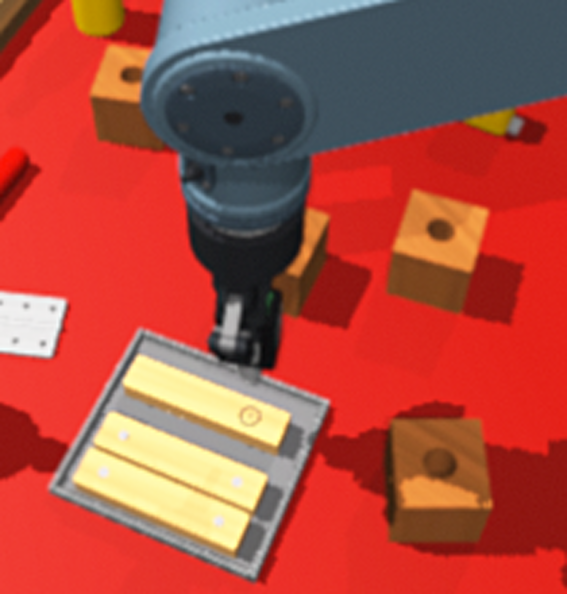

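The meter hangs upright over the ring: ball at crop (247,375), ring at crop (250,415). I lower it to about 10 mm above and check it against the ring in the same camera.

```bash
python3 -m pendant '[{"linear":[0,0,0.15],"rotation":[0,0,0],"grip":0},{"linear":[0,0,0.3],"rotation":[0,0,0],"grip":0},{"linear":[0,0,0.4],"rotation":[0,0,0],"grip":0},{"linear":[0,0,0.45],"rotation":[0,0,0],"grip":0},{"linear":[0,0,0.45],"rotation":[0,0,0],"grip":0},{"linear":[0,0,0.45],"rotation":[0,0,0],"grip":0}]'; python3 - <<'E'
from h import *
from plant import viewer
go(456,280,100,11.3)
c=viewer.camera("side"); W=world(c); P=W*1e3
m=(np.abs(P[...,0]-454)<25)&(np.abs(P[...,1]-283)<25)&(P[...,2]>32)&(P[...,2]<90)
v,u=np.nonzero(m)
for row in range(v.max(),v.max()-12,-1):
    k=np.nonzero(m[row])[0]
    if len(k): print(row,k.min(),k.max(),P[row,k].mean(0).round(1))
# project ring centre and free-tip guesses
def proj(X):
    r=R.from_euler("xyz",c["attitude"],degrees=True); q=r.inv().apply(np.array(X)/1e3-c["xyz"])
    s=q[:2]/q[2]; s=s*(1+float(c["k1"])*(s@s)); return (np.asarray(c["mtx"])[:2,:2]@s+np.asarray(c["mtx"])[:2,2]).round(1)
print("ring px pred",proj([453.7,280,28]))
# ring in the unobstructed earlier picture
d=dict(np.load("side5.npz")); Wd=world(d)*1e3; L=cv2.GaussianBlur(d["color"].astype(np.float32).mean(-1),(0,0),.7)
I=(np.hypot(Wd[...,0]-452.5,Wd[...,1]-281)<13)&(Wd[...,2]>24)&(Wd[...,2]<33)
w=np.clip(np.median(L[I])-L[I]-4,0,None); vv,uu=np.nonzero(I); print("ring px",(uu*w).sum()/w.sum(),(vv*w).sum()/w.sum(),(Wd[I]*w[:,None]).sum(0)/w.sum())
cv2.imwrite("pics/side7.png",cv2.resize(c["color"][280:350,240:320],None,fx=7,fy=7,interpolation=cv2.INTER_CUBIC))
E
```

```text
t: 17.78
position: [0.4548, 0.2807, 0.106]
ee_rot: [-180.0, -0.0, 11.3]
contact_force: [0.1, -0.7, -1.2]
opening: 0.0291
gripper_force: 60.9
lin [0.01  0.009 0.06 ] rot [-0.     -0.0002 -0.0005] at [454.8 280.7 106. ] [-1.800e+02 -1.000e-02  1.126e+01] t 17.78
326 281 288 [445.  286.1  32.2]
324 278 278 [460.  287.2  32.4]
322 281 284 [450.5 284.2  43.7]
321 281 284 [449.1 287.5  55.7]
320 280 285 [448.5 288.7  62.9]
319 279 286 [448.9 287.7  65.4]
318 279 287 [448.1 286.8  69.1]
317 279 285 [449.6 288.7  75.8]
316 279 279 [456.7 288.1  74. ]
315 274 274 [464.1 296.9  89. ]
ring px pred [281.9 323.1]
ring px 282.3515780412076 322.8106632372925 [452.85456042 279.56101246  29.31988307]
```

View pics/side7.png

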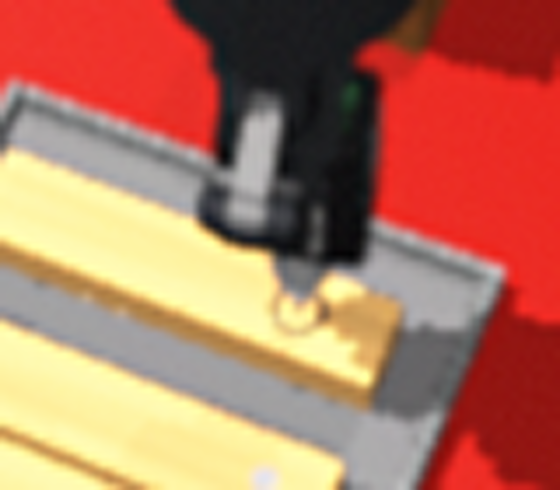

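The ball (px (282.5,321.7)) sits over the ring (px (282.6,323.5)) within about 1 mm. I descend in small steps and average the force at each one.

```bash
cat > f.py <<'E'
from plant import arm,viewer
import numpy as np
F=[];Z=[]
for i in range(8):
    viewer.camera("side"); s=arm.observe(); F.append(s["contact_force"]); Z.append(s["position"]*1e3)
print("F",np.mean(F,0).round(2),"sd",np.std(F,0).round(2),"pos",np.mean(Z,0).round(2),"t",round(s["t"],2))
E
python3 f.py
python3 -m pendant '[{"linear":[0,0,0.03],"rotation":[0,0,0],"grip":0},{"linear":[0,0,0.05],"rotation":[0,0,0],"grip":0},{"linear":[0,0,0.05],"rotation":[0,0,0],"grip":0}]' | sed -n 2p; python3 f.py
python3 -m pendant '[{"linear":[0,0,0.02],"rotation":[0,0,0],"grip":0},{"linear":[0,0,0.02],"rotation":[0,0,0],"grip":0}]' | sed -n 2p; python3 f.py
python3 -m pendant '[{"linear":[0,0,0.02],"rotation":[0,0,0],"grip":0},{"linear":[0,0,0.02],"rotation":[0,0,0],"grip":0}]' | sed -n 2p; python3 f.py
```

```text
F [-0.13 -0.15 -1.11] sd [0.35 0.48 0.39] pos [454.82 280.96 106.34] t 18.23
position: [0.4539, 0.2806, 0.1]
F [ 0.08  0.21 -1.47] sd [0.59 0.38 0.49] pos [454.32 280.77 100.59] t 18.88
position: [0.4542, 0.2807, 0.0984]
F [-0.03 -0.13 -1.26] sd [0.25 0.3  0.47] pos [454.34 280.78  98.65] t 19.45
position: [0.4545, 0.2808, 0.0966]
F [ 0.32  0.26 -0.3 ] sd [0.69 0.34 0.54] pos [454.54 280.83  96.8 ] t 20.02
```

```bash
python3 -m pendant '[{"linear":[0,0,0.02],"rotation":[0,0,0],"grip":0},{"linear":[0,0,0.02],"rotation":[0,0,0],"grip":0}]' | sed -n 2p; python3 f.py
python3 -m pendant '[{"linear":[0,0,0.015],"rotation":[0,0,0],"grip":0},{"linear":[0,0,0.015],"rotation":[0,0,0],"grip":0}]' | sed -n 2p; python3 f.py
```

```text
position: [0.4545, 0.2808, 0.0945]
F [0.64 0.04 0.59] sd [0.5  0.48 0.3 ] pos [454.52 280.83  94.77] t 20.58
position: [0.4545, 0.2808, 0.0931]
F [ 1.16 -0.04  1.55] sd [0.56 0.62 0.52] pos [454.49 280.82  93.26] t 21.15
```

```bash
python3 -m pendant '[{"linear":[0,0,0.008],"rotation":[0,0,0],"grip":0},{"linear":[0,0,0.008],"rotation":[0,0,0],"grip":0}]' | sed -n 2,3p; python3 f.py; python3 f.py; python3 - <<'E'
from plant import viewer,arm
import cv2
c=viewer.camera("side"); cv2.imwrite("pics/side8.png",cv2.resize(c["color"][270:390,200:330],None,fx=4.5,fy=4.5,interpolation=cv2.INTER_CUBIC)); print(arm.observe()["ee_rot"])
E
```

```text
position: [0.4544, 0.2808, 0.0923]
ee_rot: [-180.0, -0.0, 11.3]
F [1.27 0.35 1.52] sd [0.57 0.32 0.36] pos [454.45 280.81  92.43] t 21.72
F [1.4  0.3  1.27] sd [0.37 0.29 0.4 ] pos [454.43 280.8   92.42] t 22.12
[-1.79998272e+02 -7.94229974e-03  1.12727107e+01]
```

View pics/side8.png

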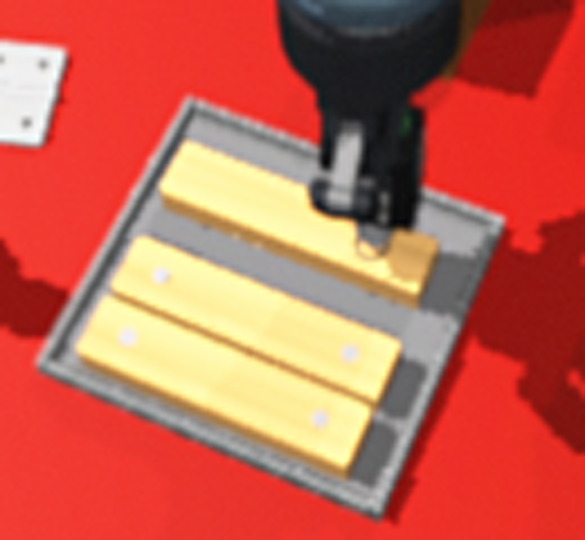

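The ball sits inside the ring (crop (370,243)) with the meter upright. The net push is about 2.7 N at roughly 4.5 mm of travel, about halfway, so I hand in.

```bash
python3 -c "
from plant import finish_job
print(finish_job())"
```

```text
the job is handed in; nothing more can be done
None
```

I handed the job in at about 22 s: both blanks lie flat and ringed face up beside their samples, and the upright meter is still held with its ball inside the long blank's ring, the tip pressed in roughly 4.5 mm (about halfway).

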